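# Check the emptied ball tins for a ball left behind

### The job

The two plain steel milling-ball tins in the sloping rack should be empty, but a ball may have been left in one of them. One at a time, take a tin, hold it well clear of the rack and bench and rock it end to end at least twice, tipping each end up some 20 degrees or more, feeling for a rattle or extra weight; then set it down flat, without dropping it, before you take the next: an empty tin in the long grey tray, a tin with a ball in the short one. Leave everything else where it stands.

Things in the scene. Friction and masses are not known exactly. Their poses are not given: they have to be found in the camera images.
- tin_0_mid (a point): centre of a closed plain steel tin, 54 mm wide (its x), 120 mm long (its y), 48 mm high (its z, out through the lid, which is fast); the two look alike. Empty it weighs 150 to 210 g; one of them, or neither, holds a loose carbide ball (32 mm, 250 g) that rolls along it when tipped. Starts in a bay of the rack, its y level, its lid leaning 30 degrees towards the robot
- tin_1_mid (a point): centre of a closed plain steel tin, 54 mm wide (its x), 120 mm long (its y), 48 mm high (its z, out through the lid, which is fast); the two look alike. Empty it weighs 150 to 210 g; one of them, or neither, holds a loose carbide ball (32 mm, 250 g) that rolls along it when tipped. Starts in a bay of the rack, its y level, its lid leaning 30 degrees towards the robot
- rack: fixed board, 130 x 470 mm, 6 mm thick, origin under its middle, y along it. Three fixed white bays stand on it, some 150 mm apart; each bed falls 30 degrees to the robot, with a 22 mm wide, 12 mm high stop at each end of its lower edge (72 mm free between them for a finger). A tin there has its centre 72 mm above the bench, its top edge at 106 mm
- long_tray: the longer of two grey open trays, fixed: 125 mm (x) by 290 mm (y), rim 14 mm high, walls and floor 4 mm thick; origin under its centre at bench level. Room for two tins end to end along y (centres 70 mm either side of the middle)
- short_tray: the shorter grey open tray, fixed: 125 mm (x) by 165 mm (y), rim 14 mm high, walls and floor 4 mm thick; origin under its centre at bench level. Room for one tin lengthwise along y
- mill_jar: round steel milling jar, 64 mm across, 68 mm high, standing between the two trays; origin at the centre of its underside. A bystander
- reagent: amber bottle, 68 mm across, 170 mm high, at the left of the rack; origin at the centre of its underside. A bystander
- beaker: glass beaker, 80 mm across, 100 mm high, at the right of the rack; origin at the centre of its underside. A bystander
- powder_jar: white jar, 72 mm across, 90 mm high, behind the rack; origin at the centre of its underside. A bystander
- flask: round flask on a cork ring, 98 mm across, 152 mm high, behind the rack; origin at the centre of its underside. A bystander
- carton: small cardboard carton, 90 x 120 x 70 mm high, behind the rack; origin at the centre of its underside. A bystander
- white_box: closed white box with a round knob on its lid, standing in the third bay as the tins do, 54 x 120 x 48 mm without the 12 mm knob; not a tin, leave it; origin at the centre of its underside. A bystander
Not all that is in view belongs to the job. Leave any pink look-alike of the part that bears tin_0_mid alone.

How it is judged (in metres and radians):
On the way, in this order (a step that is already met when the one before it is completed fails the run):
1. the first tin, held clear of the rack (its centre above 130 mm), is rocked with one end raised 15 degrees or more (((height (world z) of tin_0_mid above 0.13 m and contact force between the fingers and tin_0 above 0.5 N and angle between tin_0_mid's own y axis and vertical below 1.3108 rad) or (height (world z) of tin_1_mid above 0.13 m and contact force between the fingers and tin_1 above 0.5 N and angle between tin_1_mid's own y axis and vertical below 1.3108 rad))), for 0.02 s.
2. the first tin, held clear of the rack (its centre above 130 mm), is rocked with the other end raised 15 degrees or more (((height (world z) of tin_0_mid above 0.13 m and contact force between the fingers and tin_0 above 0.5 N and angle between tin_0_mid's own y axis and vertical above 1.8308 rad) or (height (world z) of tin_1_mid above 0.13 m and contact force between the fingers and tin_1 above 0.5 N and angle between tin_1_mid's own y axis and vertical above 1.8308 rad))), for 0.02 s.
3. the first tin rests, released, in its right tray (empty: long tray; not empty: short tray) (((contact force between tin_0 and long_tray between 1.2 and 2.95 N or contact force between tin_0 and short_tray above 2.95 N) or (contact force between tin_1 and long_tray between 1.2 and 2.95 N or contact force between tin_1 and short_tray above 2.95 N)) and contact force between the fingers and anything else below 0.05 N), for 0.2 s.
4. the second tin, held clear of the rack (its centre above 130 mm), is rocked with one end raised 15 degrees or more, those before staying in their trays (((height (world z) of tin_0_mid above 0.13 m and contact force between the fingers and tin_0 above 0.5 N and angle between tin_0_mid's own y axis and vertical below 1.3108 rad) or (height (world z) of tin_1_mid above 0.13 m and contact force between the fingers and tin_1 above 0.5 N and angle between tin_1_mid's own y axis and vertical below 1.3108 rad)) and ((contact force between tin_0 and long_tray between 1.2 and 2.95 N or contact force between tin_0 and short_tray above 2.95 N) or (contact force between tin_1 and long_tray between 1.2 and 2.95 N or contact force between tin_1 and short_tray above 2.95 N))), for 0.02 s.
5. the second tin, held clear of the rack (its centre above 130 mm), is rocked with the other end raised 15 degrees or more, those before staying in their trays (((height (world z) of tin_0_mid above 0.13 m and contact force between the fingers and tin_0 above 0.5 N and angle between tin_0_mid's own y axis and vertical above 1.8308 rad) or (height (world z) of tin_1_mid above 0.13 m and contact force between the fingers and tin_1 above 0.5 N and angle between tin_1_mid's own y axis and vertical above 1.8308 rad)) and ((contact force between tin_0 and long_tray between 1.2 and 2.95 N or contact force between tin_0 and short_tray above 2.95 N) or (contact force between tin_1 and long_tray between 1.2 and 2.95 N or contact force between tin_1 and short_tray above 2.95 N))), for 0.02 s.
6. the second tin rests, released, in its right tray (empty: long tray; not empty: short tray), as do those before ((contact force between tin_0 and long_tray between 1.2 and 2.95 N or contact force between tin_0 and short_tray above 2.95 N) and (contact force between tin_1 and long_tray between 1.2 and 2.95 N or contact force between tin_1 and short_tray above 2.95 N) and contact force between the fingers and anything else below 0.05 N), for 0.2 s.
At the end, for the whole second after the job is handed in: Both tins lie released and at rest, flat (within 0.1 rad, lid up) on the floor of a tray: an empty tin in the long tray, a tin with the ball in the short tray (told by its weight on the tray, over 2.95 N) (all of step 6 and height (world z) of each of tin_0_mid, tin_1_mid below 0.033 m and angle between each of tin_0_mid, tin_1_mid's own z axis and vertical below 0.1 rad and linear speed of each of tin_0, tin_1 below 0.03 m/s); the robot touches nothing.
It fails at once if a bystander is moved more than 30 mm (distance of any of mill_jar, reagent, beaker, powder_jar, flask, carton, white_box from where it was at the start of the episode above 0.03 m).
It fails at once if a tin is dropped or thrown (out of the fingers and faster than 0.7 m/s, a fall of about 25 mm) ((contact force between the fingers and tin_0 below 0.01 N and linear speed of tin_0 above 0.7 m/s) or (contact force between the fingers and tin_1 below 0.01 N and linear speed of tin_1 above 0.7 m/s)).
It also fails if it takes over 72 s, if anything falls off the work surface, if the arm or the gripper's body presses on something with over 40 N, if the wrist force passes 120 N, or if a joint passes its speed limit or range.

### The arm

A 7-joint arm with a two-finger parallel gripper is mounted at the origin on the work surface. World frame = base frame: x ahead of the robot, y to its left, z up, the work surface at z = 0. Lengths are in mm, angles in rad, forces in N, time in s.
With the tool pointing down it reaches from about 400 to 875 mm from the base axis. Payload 4.4 kg.
Tool frame: the origin (TCP) lies between the finger pads; the fingertips stand ctrl.finger_overhang ahead of it and the grasp point (between the pads) lies 11 mm behind it (ctrl.finger_overhang is the distance from the TCP to the fingertips, in mm); z points along the fingers, y is the direction in which the jaws open and shut (so a half turn about z gives the same grasp; the last joint's range is limited). The gripper opens to 85 mm and grips with 20 to 120 N. Pads are 22 mm wide; open, the fingers measure 114 mm over their backs; the gripper's body (76 mm by 85 mm) begins 54 mm behind the grasp point. The pads swing forward as they close: fully open they stand 13 mm farther back than shut.
Start: joints at [1.181, 0.628, 0.038, 1.517, -0.027, 0.996, -0.02], TCP at [206.839, -616.227, 239.313] pointing down, gripper open.
Joint ranges: [-3.06, 3.06], [-0.37, 2.12], [-1.25, 1.32], [0.18, 2.47], [-1.1, 4.24], [0.23, 1.98], [-2.94, 2.94]. Speed limits (rad/s): [2.57, 2.57, 3.14, 3.14, 3.14, 3.14, 3.14].

### API

Orientations are given as [roll, pitch, yaw] about the fixed x, y, z axes, in that order (R = Rz(yaw) Ry(pitch) Rx(roll)).
In Python, from cell import ctrl gives the robot as it stands. The module is installed in compiled form; this text tells all that it offers.
- The arm moves only by the tool step_arm, never from a script. Its argument "deltas" is a list that holds one entry, the list of rows, each a list of 7 numbers: the opening, from 0 (shut) to 1 (fully open), then the shift along the world's x, y, z in mm, then the turn, a rotation vector about the world's x, y, z in rad. In form: [[[grip, tx, ty, tz, rx, ry, rz], ...]]. A call has 1 to 10 rows; each row shifts and turns the commanded pose from where the row before left it; what a row does not reach is not made up. A row lasts 1/12 s, in which the tool goes at most 41.7 mm and 7.16 degrees, less where a joint would pass 70% of its speed; a pose out of reach is approached as far as the arm can. A call is refused whole if a number of a shift passes 41.7 or a number of a turn 0.125, either way. A call with a gripper value outside its range is refused whole. The fingers move at their own pace and stop on an object; the grip force is fixed at half the most. Time passes only in rows, so rows that do not move let the fingers close. It gives the time, the measured TCP pose, the force and the opening at its end, in the units of the state.
- ctrl.read_state(): the state, without advancing time (a new reading comes with each control period).
- ctrl.get_image(name): name is "scene" or "top" or "wrist"; returns (picture, depth): 400x640x3 uint8, red, green, blue; 400x640 float32, mm along the optical axis (not along the pixel's ray), 0 where there is no reading.
- ctrl.camera_info(name): a dict with "intrinsics" (3x3 intrinsics, pixels), "rvec" (rotation vector, rad) and "tvec" (3), from world to camera coordinates, as OpenCV has them. Camera axes: x right, y down, z forward; pixel columns grow to the right and rows downward; lengths in mm; the calibration is good to about 2 mm. A picture is of the moment at which its call begins: read the wrist's pose just before it. camera_info takes no time and is no camera call; for the wrist camera it gives the pose at the moment of the call.
- ctrl.finish_job(): hands the job in, once; it reports no verdict.
The state is a dict: "clock": time; "qpos": joint angles; "qd": joint speeds; "tau": joint torques, N m; "eef_pos": TCP position; "tool_rot": TCP orientation; "force": force on the tool from outside, world axes, zero at the start; "torque": the same for the moment, N m; "width": finger opening in mm.
Only numpy, scipy, OpenCV 4.12 (cv2) and the standard library are available. Lean on these libraries where they do the work, as an engineer would, in place of code of your own. Each camera call takes 0.05 s, during which the arm holds its last target.

## Working session

There is one attempt and no reset: what is moved stays moved. The work goes in short steps, Python scripts to look and compute and a tool call to move; the robot and the scene stay as the last step left them, time stands still between calls to the robot, and variables do not carry over. Pictures are saved under pics/ and viewed, and the job is handed in when it is done.

Besides the shell and the picture viewer there is one more tool, called after ">>>" as name([rows], argument=value, ...), one row to a line, values as JSON. step_arm: Moves the arm, as the interface text tells. Its arguments: {"type":"object","properties":{"deltas":{"type":"array"}},"required":["deltas"]}

```bash
mkdir -p pics; ls; cat > h.py <<'E'
import numpy as np, cv2
from cell import ctrl
from scipy.spatial.transform import Rotation as R
def grab(n,save=None):
    inf=ctrl.camera_info(n); im,d=ctrl.get_image(n)
    if save: cv2.imwrite('pics/'+save+'.png',im[:,:,::-1]); np.savez('pics/'+save+'.npz',im=im,d=d,K=inf['intrinsics'],r=inf['rvec'],t=inf['tvec'])
    return im,d,inf
def cloud(d,inf):
    K=np.array(inf['intrinsics']);Rm=cv2.Rodrigues(np.array(inf['rvec'],float))[0];t=np.array(inf['tvec']).ravel()
    v,u=np.mgrid[:d.shape[0],:d.shape[1]]
    p=np.stack([(u-K[0,2])/K[0,0]*d,(v-K[1,2])/K[1,1]*d,d],-1)
    w=(p-t)@Rm
    w[d<=0]=np.nan
    return w
def st():
    s=ctrl.read_state(); print({k:np.round(v,3).tolist() for k,v in s.items()})
E
python3 - <<'E'
from h import *
st(); print(ctrl.finger_overhang)
for n in('scene','top'): grab(n,n+'0')
E
```

```text
pics
{'clock': 0.0, 'qpos': [1.181, 0.629, 0.038, 1.518, -0.027, 0.996, -0.02], 'qd': [-0.0, 0.0, 0.001, 0.003, 0.001, -0.0, 0.001], 'tau': [0.0, -56.34, 1.226, -19.345, 0.011, 0.01, -0.0], 'eef_pos': [206.644, -615.624, 238.387], 'tool_rot': [-3.14, 0.0, 0.324], 'force': [0.348, 0.483, -0.006], 'torque': [-0.004, -0.031, 0.01], 'width': 85.525}
8.0
```

View pics/scene0.png

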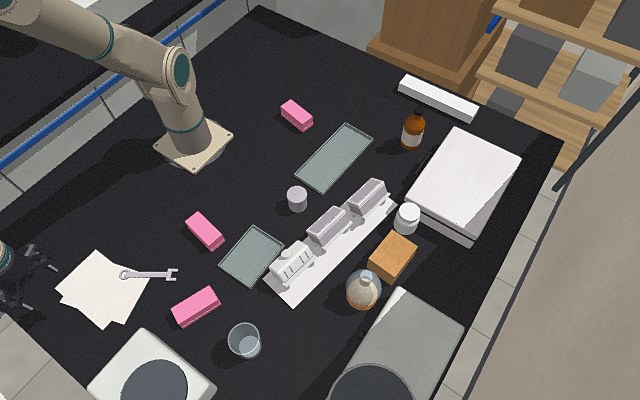

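View pics/top0.png

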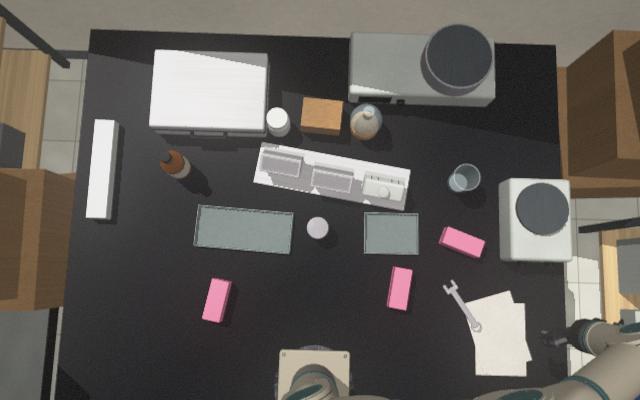

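The top view shows the two grey steel tins in the left bay (282,163) and middle bay (332,180). The white knobbed box is in the right bay (385,187). The pink look-alikes are at (217,300), (399,288) and (462,242), and I leave those alone. The long tray is at (244,229), the short tray at (391,233), and the mill jar at (317,228).

```bash
python3 - <<'E'
from h import *
a=np.load('pics/top0.npz'); im=a['im'];d=a['d']
w=cloud(d,dict(intrinsics=a['K'],rvec=a['r'],tvec=a['t']))
np.save('pics/w.npy',w)
print(a['K'],cv2.Rodrigues(a['r'])[0].round(3))
for n,(u,v) in dict(jar=(317,226),reag=(175,158),pow=(278,118),flask=(366,120),carton=(322,110),beaker=(464,180)).items(): print(n,w[v,u].round(0))
# trays: points 8<z<20 
for n,(u0,u1,v0,v1) in dict(long=(188,300,200,258),short=(358,425,206,260)).items():
    s=w[v0:v1,u0:u1].reshape(-1,3); s=s[(s[:,2]>9)&(s[:,2]<22)]
    print(n,len(s),cv2.minAreaRect(s[:,:2].astype(np.float32)),np.percentile(s[:,2],[5,50,95]))
# rack region cloud
s=w[140:215,250:415]; 
for v in range(142,212,5): print(v,s[v-140,::12,2].round(0))
cv2.imwrite('pics/crop.png',cv2.resize(im[135:265,180:430,::-1],None,fx=3.2,fy=3.2,interpolation=cv2.INTER_CUBIC))
E
```

```text
[[510.74449511   0.         322.69179033]
 [  0.         510.74449511 196.92084454]
 [  0.           0.           1.        ]] [[ 0.029 -0.999  0.015]
 [-0.99  -0.031 -0.137]
 [ 0.138 -0.01  -0.99 ]]
jar [461.   5.  63.]
reag [637. 414. 125.]
pow [773. 129.  93.]
flask [ 772. -129.  107.]
carton [811.   0.  65.]
beaker [ 622. -445.    3.]
long 623 ((451.260009765625, 228.5354461669922), (319.0605773925781, 165.80328369140625), 89.46179962158203) [ 9.140869   11.58413357 17.40910133]
short 372 ((461.38330078125, -213.76153564453125), (142.9899139404297, 182.3361053466797), 1.4424289464950562) [ 9.16963651 11.86358746 18.39055811]
142 [-7.  8. -2. -3. -0. -9.  5.  4. -7.  0. -1.  4. -2.  2.]
147 [ 0.  6.  9.  6. -2.  1.  1.  1.  0.  1. -0. -2. -6.  3.]
152 [  3.  99.  81.  65.  62.   7.  10.  -1.  -2. -10.   4.  -0.  -3.  -5.]
157 [ -1.  97. 101. 103.  85.   7.   5.  10.   3.   0.  -2.  -6.  -4.  -0.]
162 [-2. 89. 94. 98. 98. 10.  6.  5.  7.  0.  6. -3.  6. -4.]
167 [-1. 83. 88. 85. 97.  9. 78. 63. 59.  6.  8.  6.  4.  0.]
172 [  1.   9.  79.  86.  88.   6. 105. 101.  75.   9.  65.   7.   9.   5.]
177 [ -0.   3.  12.   8.   1.  11.  92.  97. 104.   7.  95.  76.  67.   7.]
182 [ -4.   2.   4.   4.   9.  80.  86.  90.  96.   6. 100. 103.  91.  13.]
187 [  2.  -3.   1.   7.   6.   3.  80.  83.  87.  10.  90. 114.  96.   8.]
192 [ -2.  -1.  -3.  -1.   3.   3.   6.   8.  76.  -0.  80. 104.  94.   3.]
197 [ 0.  2. -1.  8.  2.  3. -1.  8.  4.  5.  2. 82. 81.  0.]
202 [ 3.  8.  3. -1. -4.  2.  2. -5.  2.  1.  9.  5.  7.  0.]
207 [ 2. -3.  1. -1.  2. -1.  4. -7. -4.  2. -5. -4.  3. -1.]
```

View pics/crop.png

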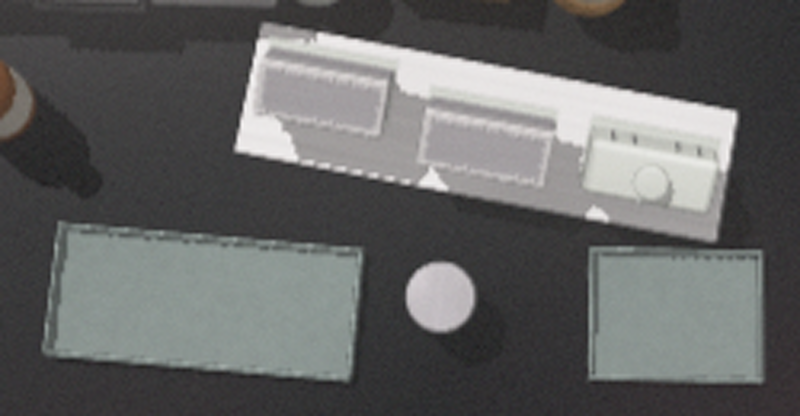

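```bash
cat > fit.py <<'E'
from h import *
def fit(s):
    # robust plane
    for _ in range(6):
        c=s.mean(0); u,sv,vt=np.linalg.svd(s-c,full_matrices=False); n=vt[2]*np.sign(vt[2,2])
        r=(s-c)@n; k=abs(r)<max(2.0*np.median(abs(r)),3); 
        if k.all(): break
        s=s[k]
    return c,n,s
E
python3 - <<'E'
from fit import *
w=np.load('pics/w.npy');a=np.load('pics/top0.npz');K=a['K'];Rm=cv2.Rodrigues(a['r'])[0];t=a['t'].ravel()
def px(u,v,z):
    C=-Rm.T@t; r=Rm.T@np.array([(u-K[0,2])/K[0,0],(v-K[1,2])/K[1,1],1]); return C+r*(z-C[2])/r[2]
f=3.2
cr=lambda x,y:(x/f+180-.5+.5/f, y/f+135-.5+.5/f)
for n,q in dict(long=[(60,223),(363,248),(350,382),(43,356)],short=[(590,248),(764,250),(764,382),(590,382)]).items():
    P=np.array([px(*cr(*c),14) for c in q]); print(n,P[:,:2].round(0).tolist(),P.mean(0).round(1),cv2.minAreaRect(P[:,:2].astype(np.float32)))
# rack board corners z=6
P=np.array([px(*cr(*c),6) for c in [(262,26),(738,112),(716,242),(235,152)]]);print('rack',P.round(0).tolist(),P.mean(0),np.degrees(np.arctan2(*(P[0]-P[1])[:2])),np.degrees(np.arctan2(*(P[3]-P[2])[:2])))
for n,(u0,u1,v0,v1) in dict(A=(258,303,148,180),B=(308,356,163,197)).items():
    s=w[v0:v1,u0:u1].reshape(-1,3); s=s[(s[:,2]>70)]
    c,nn,s2=fit(s); print(n,len(s),len(s2),c.round(1),nn.round(3),'tilt',np.degrees(np.arccos(nn[2])),'yaw',np.degrees(np.arctan2(-nn[1],-nn[0])))
# tin lids corners from crop
for n,q in dict(A=[(272,58),(388,78),(378,136),(257,112)],B=[(430,106),(555,128),(543,187),(418,163)]).items():
    P=np.array([px(*cr(*q[i]),[106,106,79,79][i]) for i in range(4)]);print(n,P.round(0).tolist(),P.mean(0).round(1),[np.linalg.norm(P[i]-P[i-1]).round() for i in range(4)])
E
```

```text
long [[520.0, 365.0], [504.0, 78.0], [378.0, 86.0], [394.0, 373.0]] [449.  225.7  14. ] ((449.18865966796875, 225.84164428710938), (288.6912841796875, 126.57875061035156), 86.86365509033203)
short [[511.0, -137.0], [514.0, -302.0], [389.0, -303.0], [385.0, -139.0]] [ 449.9 -220.1   14. ] ((449.43829345703125, -220.60711669921875), (126.3484115600586, 165.59507751464844), 1.083932638168335)
rack [[718.0, 184.0, 6.0], [648.0, -278.0, 6.0], [521.0, -258.0, 6.0], [594.0, 205.0, 6.0]] [620.52569224 -36.8087285    6.        ] 8.618348878948005 8.931350765718571
A 873 446 [633.2 116.9  91.9] [-0.453  0.07   0.889] tilt 27.269259234107444 yaw -8.772107673307868
B 876 471 [591.3 -32.8  92.1] [-0.479  0.076  0.874] tilt 29.03831459718159 yaw -8.975513813370338
A [[665.0, 162.0, 106.0], [650.0, 57.0, 106.0], [601.0, 65.0, 79.0], [620.0, 177.0, 79.0]] [633.7 115.4  92.5] [np.float64(54.0), np.float64(106.0), np.float64(56.0), np.float64(113.0)]
B [[625.0, 18.0, 106.0], [608.0, -95.0, 106.0], [558.0, -87.0, 79.0], [577.0, 28.0, 79.0]] [592.3 -33.8  92.5] [np.float64(56.0), np.float64(114.0), np.float64(57.0), np.float64(116.0)]
```

>>> step_arm([
  [[1, 18, 33, 5, 0, 0, 0.05], [1, 18, 33, 5, 0, 0, 0.11], [1, 18, 33, 5, 0, 0, 0.11], [1, 18, 33, 5, 0, 0, 0.11], [1, 18, 33, 5, 0, 0, 0.11], [1, 18, 33, 5, 0, 0, 0.11], [1, 18, 33, 5, 0, 0, 0.11], [1, 18, 33, 5, 0, 0, 0.11], [1, 18, 33, 5, 0, 0, 0.11], [1, 18, 33, 5, 0, 0, 0.11]],
])

```text
clock: 0.93
eef_pos: [387.1, -284.4, 289.4]
tool_rot: [-3.141, 0.0, 1.369]
force: [1.4, -0.4, -0.2]
width: 85.5
```

>>> step_arm([
  [[1, 17, 33, 5, 0, 0, 0.05], [1, 17, 33, 5, 0, 0, 0], [1, 17, 33, 5, 0, 0, 0], [1, 17, 33, 5, 0, 0, 0], [1, 17, 33, 5, 0, 0, 0], [1, 17, 33, 5, 0, 0, 0], [1, 17, 33, 5, 0, 0, 0], [1, 17, 33, 5, 0, 0, 0], [1, 17, 30, 0, 0, 0, 0], [1, 0, 0, 0, 0, 0, 0]],
])

```text
clock: 1.77
eef_pos: [542.3, 16.4, 329.6]
tool_rot: [3.14, -0.006, 1.424]
force: [0.9, 1.5, 0.2]
width: 85.6
```

```bash
python3 - <<'E'
from h import *
st(); im,d,i=grab('wrist','w1'); st()
E
```

```text
{'clock': 1.767, 'qpos': [0.206, 0.4, -0.41, 1.689, 0.17, 1.084, -0.401], 'qd': [0.066, -0.028, 0.064, 0.07, 0.026, 0.026, 0.08], 'tau': [0.797, -41.866, -1.68, -20.266, 0.391, 0.146, -0.61], 'eef_pos': [542.261, 16.358, 329.556], 'tool_rot': [3.14, -0.006, 1.424], 'force': [0.945, 1.521, 0.186], 'torque': [0.035, -0.029, -0.011], 'width': 85.558}
{'clock': 1.817, 'qpos': [0.209, 0.399, -0.406, 1.692, 0.172, 1.086, -0.399], 'qd': [0.06, -0.018, 0.063, 0.044, 0.026, 0.019, 0.023], 'tau': [-1.769, -42.944, -4.182, -20.96, -0.221, -0.231, -0.2], 'eef_pos': [540.66, 12.269, 329.023], 'tool_rot': [-3.141, -0.003, 1.421], 'force': [0.417, -1.207, -0.242], 'torque': [-0.022, -0.015, 0.001], 'width': 85.539}
```

View pics/w1.png

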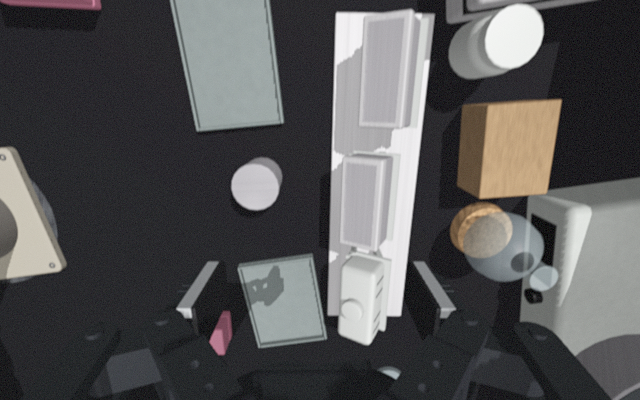

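The wrist view shows plain tins at (388,70) and (366,200). The white knobbed box is at (360,300) and the trays are at left. No stray candidate is in the two bays.

```bash
python3 - <<'E'
from fit import *
im,d,i=grab('wrist','w2'); st(); w=cloud(d,i)
K=np.array(i['intrinsics']);Rm=cv2.Rodrigues(np.array(i['rvec'],float))[0];t=np.array(i['tvec']).ravel()
C=-Rm.T@t; print('cam',C.round())
z=w[...,2]
for n,(u0,u1,v0,v1) in dict(A=(355,430,5,135),B=(335,402,145,258)).items():
    m=np.zeros(z.shape,bool); m[v0:v1,u0:u1]=True
    s=w[m&(z>74)]; c,nn,s2=fit(s)
    print(n,len(s),len(s2),c.round(1),nn.round(3),'tilt',np.degrees(np.arccos(nn[2])).round(1),'yaw',np.degrees(np.arctan2(-nn[1],-nn[0])).round(1))
    yaw=np.radians(-8.8); y=np.array([-np.sin(yaw),np.cos(yaw),0]);nz=np.array([-.5*np.cos(yaw),-.5*np.sin(yaw),.866]);x=np.cross(y,nz)
    q=s2@np.stack([x,y,nz],1); k=abs(q[:,2]-np.median(q[:,2]))<3; q=q[k]
    lo,hi=np.percentile(q,[1,99],axis=0); mid=(lo+hi)/2; print('ext',(hi-lo).round(1)); mid[2]=np.median(q[:,2]); L=np.stack([x,y,nz],1)@mid; print('lid',L.round(1),'ctr',(L-24*nz).round(1))
    # bed/back profile at tin mid y
for vv in (20,70,110,170,200,230): print(vv,[tuple(w[vv,u].round(0)[[0,2]]) for u in range(330,436,6)])
big=cv2.resize(im[0:260,320:440,::-1],None,fx=2.3,fy=2.3,interpolation=cv2.INTER_CUBIC);cv2.imwrite('pics/c2.png',big)
E
```

```text
{'clock': 1.867, 'qpos': [0.211, 0.398, -0.404, 1.694, 0.172, 1.086, -0.398], 'qd': [0.043, -0.013, 0.039, 0.024, 0.012, 0.004, 0.005], 'tau': [-1.978, -43.168, -4.321, -20.722, -0.222, -0.153, -0.057], 'eef_pos': [539.724, 9.237, 328.708], 'tool_rot': [-3.14, -0.0, 1.417], 'force': [-0.398, 0.139, -0.665], 'torque': [-0.002, 0.051, 0.048], 'width': 85.509}
cam [552.  92. 464.]
A 6229 5280 [634.  120.6  92.7] [-0.484  0.078  0.871] tilt 29.4 yaw -9.1
ext [ 51.9 116.1   4.3]
lid [632.9 117.7  92.4] ctr [644.7 115.8  71.6]
B 4313 3514 [592.3 -29.7  92.9] [-0.483  0.08   0.872] tilt 29.3 yaw -9.4
ext [ 51.8 116.2   4.1]
lid [591.1 -32.1  92.6] ctr [603.  -33.9  71.8]
20 [(np.float64(587.0), np.float64(0.0)), (np.float64(595.0), np.float64(-0.0)), (np.float64(602.0), np.float64(5.0)), (np.float64(609.0), np.float64(7.0)), (np.float64(617.0), np.float64(5.0)), (np.float64(625.0), np.float64(4.0)), (np.float64(620.0), np.float64(81.0)), (np.float64(626.0), np.float64(84.0)), (np.float64(631.0), np.float64(87.0)), (np.float64(637.0), np.float64(91.0)), (np.float64(642.0), np.float64(94.0)),
[... 3087 characters left out ...]
30 [(np.float64(546.0), np.float64(-2.0)), (np.float64(555.0), np.float64(7.0)), (np.float64(563.0), np.float64(79.0)), (np.float64(571.0), np.float64(86.0)), (np.float64(578.0), np.float64(89.0)), (np.float64(586.0), np.float64(95.0)), (np.float64(593.0), np.float64(98.0)), (np.float64(600.0), np.float64(101.0)), (np.float64(607.0), np.float64(103.0)), (np.float64(618.0), np.float64(84.0)), (np.float64(630.0), np.float64(65.0)), (np.float64(651.0), np.float64(6.0)), (np.float64(660.0), np.float64(6.0)), (np.float64(670.0), np.float64(6.0)), (np.float64(681.0), np.float64(0.0)), (np.float64(690.0), np.float64(0.0)), (np.float64(700.0), np.float64(-1.0)), (np.float64(710.0), np.float64(1.0))]
```

View pics/c2.png

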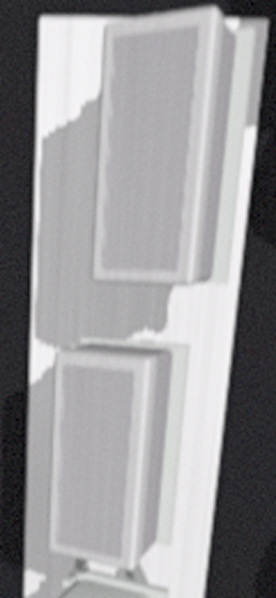

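>>> step_arm([
  [[1, 6, 14, -18, -0.016, -0.103, 0], [1, 8, 14, -22, -0.016, -0.103, 0], [1, 8, 14, -23, -0.017, -0.103, 0], [1, 8, 14, -23, -0.016, -0.104, 0], [1, 8, 14, -23, -0.017, -0.104, 0], [1, 8, 15, -23, 0, 0, 0], [1, 8, 15, -23, 0, 0, 0], [1, 7, 14, -23, 0, 0, 0], [1, 0, 0, 0, 0, 0, 0], [1, 0, 0, 0, 0, 0, 0]],
])

```text
clock: 2.7
eef_pos: [597.9, 99.1, 171.5]
tool_rot: [2.705, 0.021, 1.398]
force: [0.1, -1.0, -0.2]
width: 85.7
```

```bash
cat > err.py <<'E'
from h import *
import sys
def tgt(c,off,tilt=30,yaw=-9.0):
    y_=np.radians(yaw);a=np.radians(tilt)
    y=np.array([-np.sin(y_),np.cos(y_),0]);n=np.array([-np.sin(a)*np.cos(y_),-np.sin(a)*np.sin(y_),np.cos(a)]);x=np.cross(y,n)
    Rt=np.stack([y,x,-n],1)
    return np.array(c)+off*n,Rt
def diff(p,Rt):
    s=ctrl.read_state(); Rc=R.from_euler('xyz',s['tool_rot']).as_matrix()
    print('d',(p-s['eef_pos']).round(1),'rv',R.from_matrix(Rt@Rc.T).as_rotvec().round(3),'F',np.round(s['force'],2),'M',np.round(s['torque'],3),'w',round(float(s['width']),1),'t',round(float(s['clock']),2),'q',np.round(s['qpos'],2))
E
python3 -c "
from err import *
diff(*tgt((645,115.5,72),90)); diff(*tgt((645,115.5,72),-10))"
```

```text
d [  2.7  23.4 -21.5] rv [ 0.007 -0.089  0.017] F [ 0.06 -0.95 -0.18] M [ 0.063  0.442 -0.012] w 85.7 t 2.7 q [-0.37  0.54  0.05  2.09  1.01  0.24 -1.46]
d [  52.1   15.6 -108.1] rv [ 0.007 -0.089  0.017] F [ 0.06 -0.95 -0.18] M [ 0.063  0.442 -0.012] w 85.7 t 2.7 q [-0.37  0.54  0.05  2.09  1.01  0.24 -1.46]
```

```bash
cat > fk.py <<'E'
import numpy as np, itertools
from scipy.optimize import least_squares
from scipy.spatial.transform import Rotation as R
D=[([0.0+1.181,0.629,0.038,1.518,-0.027,0.996,-0.02],[206.644,-615.624,238.387],[-3.14,0,0.324]),
([0.211,0.398,-0.404,1.694,0.172,1.086,-0.398],[539.724,9.237,328.708],[-3.14,0,1.417])]
def T(Rm,p=(0,0,0)):
    M=np.eye(4);M[:3,:3]=Rm;M[:3,3]=p;return M
def rz(a):return T(R.from_euler('z',a).as_matrix())
def ry(a):return T(R.from_euler('y',a).as_matrix())
def fk(q,P,s):
    h,L1,e1,e2,L2,Lt,q10,ew,q70=P
    M=rz(s[0]*q[0]+q10)@T(np.eye(3),(0,0,h))@ry(q[1])@T(np.eye(3),(e1,0,L1))@rz(s[1]*q[2])@ry(q[3])@T(np.eye(3),(e2,0,L2))@rz(s[2]*q[4])@ry(q[5])@T(np.eye(3),(ew,0,Lt))@rz(s[3]*q[6]+q70)
    return M
E
python3 - <<'E'
from fk import *
import sys
from cell import ctrl
s=ctrl.read_state()
print(s['qpos'],s['eef_pos'],s['tool_rot'])
D.append((list(s['qpos']),list(s['eef_pos']),list(s['tool_rot'])))
best=[]
for sg in itertools.product([1,-1],repeat=4):
  for q10 in(0,np.pi):
   for q70 in (-np.pi/2,np.pi/2,0,np.pi):
    def f(P):
        r=[]
        for q,p,e in D:
            M=fk(q,P,sg); r+=list((M[:3,3]-p)/1000); Rt=R.from_euler('xyz',e).as_matrix(); r+=list((M[:3,:3]-Rt).ravel())
        return np.array(r+list((np.array(P[:6])-[300,400,0,0,400,200])*1e-5))
    o=least_squares(f,[300,400,0,0,400,200,q10,0,q70])
    best.append((o.cost,sg,o.x.round(3)))
best.sort(key=lambda b:b[0])
for b in best[:4]: print(b)
E
```

```text
[-0.36968852  0.54272503  0.04653799  2.09416875  1.01097369  0.23699451
 -1.46236342] [597.8528855   99.09862274 171.45925822] [2.70484135 0.02133357 1.39782392]
(np.float64(0.00022668496135745336), (-1, -1, -1, -1), array([ 3.26060e+02,  5.69236e+02,  2.38810e+01,  4.72500e+00,
        3.76296e+02,  3.28950e+02, -2.70000e-02,  1.85670e+01,
       -4.73800e+00]))
(np.float64(0.000226684961357556), (-1, -1, -1, -1), array([ 3.26060e+02,  5.69236e+02,  2.38810e+01,  4.72500e+00,
        3.76296e+02,  3.28950e+02, -2.70000e-02,  1.85670e+01,
        1.54600e+00]))
(np.float64(0.0002266849613578197), (-1, -1, -1, -1), array([ 3.26059e+02,  5.69236e+02,  2.38810e+01,  4.72500e+00,
        3.76296e+02,  3.28950e+02, -2.70000e-02,  1.85670e+01,
        1.54600e+00]))
(np.float64(0.00022668496135796307), (-1, -1, -1, -1), array([ 3.26060e+02,  5.69236e+02,  2.38810e+01,  4.72500e+00,
        3.76296e+02,  3.28951e+02, -2.70000e-02,  1.85670e+01,
        1.54600e+00]))
```

```bash
cat > ik.py <<'E'
from fk import *
from err import tgt
SG=(-1,-1,-1,-1)
LO=np.array([-3.06,-.37,-1.25,.18,-1.1,.23,-2.94]);HI=np.array([3.06,2.12,1.32,2.47,4.24,1.98,2.94])
D.append(([-0.36968852,0.54272503,0.04653799,2.09416875,1.01097369,0.23699451,-1.46236342],[597.85,99.1,171.46],[2.70484,0.021334,1.397824]))
def full(x): return [x[0],x[1],0,0,x[2],x[3],0,0,np.pi/2]
def f(x):
    r=[]
    for q,p,e in D:
        M=fk(q,full(x),SG); r+=list((M[:3,3]-p)/1000)
    return r
o=least_squares(f,[326,500,400,300]); PX=full(o.x)
def ik(p,Rt,q0):
    def g(q):
        M=fk(q,PX,SG); return np.concatenate([(M[:3,3]-p)/100,(M[:3,:3]-Rt).ravel(),1e-3*(q-q0)])
    o=least_squares(g,np.clip(q0,LO+1e-3,HI-1e-3),bounds=(LO,HI)); M=fk(o.x,PX,SG)
    return o.x,np.linalg.norm(M[:3,3]-p),np.degrees(R.from_matrix(M[:3,:3].T@Rt).magnitude())
E
python3 - <<'E'
from ik import *
print(o.x,np.round(np.array(o.fun)*1000,1))
from cell import ctrl
q0=np.array(ctrl.read_state()['qpos'])
for nm,c in(('A',(645,115.5,72)),('B',(603.5,-34.5,72))):
  for tilt in (30,25,20,15,10):
    for off in (90,40,-10):
      res=[]
      for s in ([0,.6,0,1.9,0,.5,0],q0,[0,.6,.6,1.9,-.6,.5,0],[0,.6,-.6,1.9,.6,.5,0],[-.3,.6,0.5,1.9,1.2,.5,-1],[0,.6,0,1.9,3,.5,2]):
        q,e,a=ik(*tgt(c,off,tilt),np.array(s,float)); res.append((e+a,q))
      ok=[q.round(2).tolist() for e,q in res if e<1]
      print(nm,tilt,off,len(ok),round(min(r[0] for r in res),1),ok[:3])
E
```

```text
[358.25676851 566.32071958 372.17004082 378.24726879] [25.4 14.  -3.1 -6.4 25.2 -0.4  4.2 22.8  3.5]
A 30 90 5 0.0 [[0.07, 0.68, -0.65, 2.21, 1.79, 0.66, -2.2], [-0.15, 0.61, -0.31, 2.21, 1.87, 0.44, -2.31], [0.17, 0.74, -0.83, 2.21, 1.77, 0.79, -2.16]]
A 30 40 5 0.0 [[0.14, 0.83, -0.75, 2.17, 1.89, 0.79, -2.22], [-0.06, 0.73, -0.4, 2.17, 1.98, 0.54, -2.37], [0.22, 0.89, -0.89, 2.17, 1.87, 0.9, -2.17]]
A 30 -10 5 0.0 [[0.18, 0.96, -0.8, 2.13, 1.97, 0.87, -2.22], [-0.01, 0.85, -0.45, 2.13, 2.06, 0.61, -2.4], [0.24, 1.02, -0.92, 2.13, 1.95, 0.98, -2.16]]
A 25 90 4 0.0 [[-0.28, 0.58, -0.05, 2.11, 1.33, 0.23, -1.76], [-0.28, 0.58, -0.05, 2.11, 1.33, 0.23, -1.76], [-0.28, 0.58, -0.05, 2.11, 1.33, 0.23, -1.76]]
A 25 40 4 0.0 [[-0.05, 0.71, -0.38, 2.09, 1.67, 0.43, -2.03], [-0.22, 0.68, -0.11, 2.09, 1.68, 0.26, -2.09], [0.1, 0.77, -0.63, 2.09, 1.67, 0.61, -2.0]]
A 25 -10 5 0.0 [[0.09, 0.86, -0.58, 2.05, 1.79, 0.61, -2.09], [-0.09, 0.8, -0.29, 2.05, 1.85, 0.39, -2.2], [0.18, 0.92, -0.75, 2.05, 1.79, 0.74, -2.04]]
A 20 90 5 0.0 [[-0.41, 0.59, 0.2, 2.01, 0.13, 0.23, -0.54], [-0.16, 0.59, -0.19
[... 2867 characters left out ...]
 [0.24, 0.66, -0.31, 2.06, 0.91, 0.29, -1.0], [-0.15, 0.66, 0.28, 2.06, -0.68, 0.23, 0.54]]
B 15 -10 5 0.0 [[0.21, 0.75, -0.27, 2.05, 1.18, 0.23, -1.26], [0.21, 0.75, -0.27, 2.05, 1.18, 0.23, -1.26], [-0.18, 0.76, 0.34, 2.04, -1.1, 0.23, 0.95]]
B 10 90 5 0.0 [[0.0, 0.57, 0.06, 1.95, -0.03, 0.45, -0.08], [0.36, 0.62, -0.49, 1.95, 0.62, 0.55, -0.71], [-0.2, 0.6, 0.37, 1.95, -0.42, 0.49, 0.29]]
B 10 40 5 0.0 [[0.01, 0.66, 0.05, 1.96, -0.04, 0.35, -0.07], [0.32, 0.7, -0.44, 1.96, 0.74, 0.46, -0.81], [-0.14, 0.67, 0.29, 1.96, -0.45, 0.39, 0.32]]
B 10 -10 5 0.0 [[0.02, 0.75, 0.05, 1.96, -0.05, 0.26, -0.06], [0.28, 0.78, -0.37, 1.96, 0.85, 0.38, -0.91], [-0.09, 0.76, 0.21, 1.96, -0.46, 0.28, 0.33]]
```

>>> step_arm([
  [[1, 0, 5, -5, 0.002, -0.02, 0.004], [1, 0, 5, -5, 0.002, -0.02, 0.004], [1, 1, 5, -5, 0.002, -0.02, 0.004], [1, 1, 5, -5, 0.001, -0.02, 0.004], [1, 0, 0, 0, 0, -0.01, 0], [1, 0, 0, 0, 0, 0, 0]],
])

```text
clock: 3.2
eef_pos: [600.5, 115.3, 156.0]
tool_rot: [2.621, 0.001, 1.408]
force: [-0.0, -0.7, -0.2]
width: 85.6
```

```bash
python3 -c "
from err import *
diff(*tgt((645,115.5,72),90)); diff(*tgt((645,115.5,72),-10))"
```

```text
d [ 0.   7.3 -6.1] rv [ 0.001 -0.003  0.005] F [-0.03 -0.65 -0.16] M [ 0.04   0.501 -0.075] w 85.6 t 3.2 q [-0.37  0.58 -0.02  2.16  1.77  0.28 -2.25]
d [ 49.4  -0.6 -92.7] rv [ 0.001 -0.003  0.005] F [-0.03 -0.65 -0.16] M [ 0.04   0.501 -0.075] w 85.6 t 3.2 q [-0.37  0.58 -0.02  2.16  1.77  0.28 -2.25]
```

>>> step_arm([
  [[1, 0, 4, -3, 0, 0, 0.003], [1, 0, 3, -3, 0, -0.002, 0.002], [1, 0, 0, 0, 0, 0, 0]],
])

```text
clock: 3.45
eef_pos: [601.0, 124.3, 149.3]
tool_rot: [2.62, -0.001, 1.415]
force: [0.3, 0.3, 0.6]
width: 85.5
```

```bash
python3 -c "
from err import *
diff(*tgt((645,115.5,72),-10))
import numpy as np
im,d,i=grab('wrist','w3')"
```

```text
d [ 48.9  -9.6 -86. ] rv [-0.001 -0.002 -0.001] F [0.27 0.31 0.56] M [ 0.062  0.595 -0.077] w 85.5 t 3.45 q [-0.37  0.59 -0.04  2.16  1.8   0.29 -2.29]
```

View pics/w3.png

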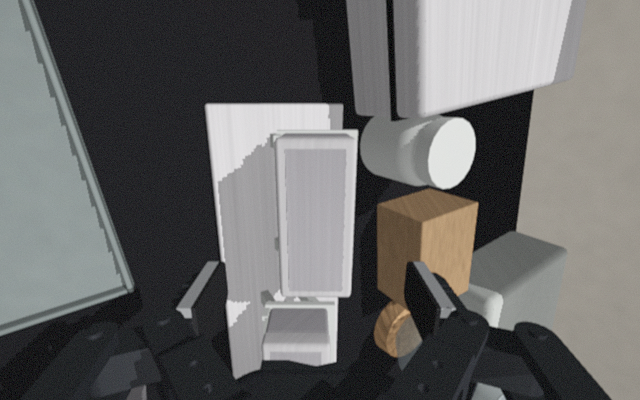

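The tin A lid is at (316,217), square to the tool and centred between the fingers at u≈315.

```bash
cat > lid.py <<'E'
from fit import *
from err import tgt
def lid(name,c0,tilt=30,yaw=-9.,pad=15):
    a=np.load('pics/'+name+'.npz'); w=cloud(a['d'],dict(intrinsics=a['K'],rvec=a['r'],tvec=a['t'])).reshape(-1,3)
    p,Rt=tgt(c0,0,tilt,yaw); q=(w-c0)@Rt; q[:,2]*=-1  # y_tin, x_tin, n
    k=(abs(q[:,0])<60+pad)&(abs(q[:,1])<27+pad)&(abs(q[:,2]-24)<5); q2=q[k]
    k2=abs(q2[:,2]-np.median(q2[:,2]))<3; q2=q2[k2]
    c,n,s=fit(w[k][k2]); 
    r=cv2.minAreaRect(q2[:,:2].astype(np.float32))
    lo,hi=np.percentile(q2,[1,99],axis=0); print('ext y,x,n',lo.round(1),hi.round(1),'rect',np.round(r[0],1),np.round(r[1],1),round(r[2],1),'n',n.round(3),'h',np.median(q2[:,2]).round(1))
E
python3 -c "
from lid import *
lid('w3',np.array((645,115.5,72)))"
```

```text
ext y,x,n [-55.8 -27.2  21.6] [60.1 24.9 25.4] rect [ 1.3 -1.2] [119.3  53.8] 0.1 n [-0.493  0.081  0.866] h 23.9
```

>>> step_arm([
  [[1, 8, -1, -15, 0, 0, 0], [1, 10, -2, -18, 0, 0, 0], [1, 10, -2, -18, 0, 0, 0], [1, 10, -1, -18, 0, 0, 0], [1, 10, -1, -17.5, 0, 0, 0], [1, 0, 0, 0, 0, 0, 0], [1, 0, 0, 0, 0, 0, 0], [1, 0, 0, 0, 0, 0, 0]],
])

```text
clock: 4.17
eef_pos: [648.5, 117.5, 63.1]
tool_rot: [2.62, 0.0, 1.415]
force: [0.8, 0.9, -0.4]
width: 85.5
```

```bash
python3 -c "
from err import *
diff(*tgt((644.3,117.6,71.4),-10))"
```

```text
d [ 0.7 -0.7 -0.4] rv [-0.    -0.002 -0.001] F [ 0.83  0.91 -0.36] M [0.064 0.485 0.026] w 85.5 t 4.17 q [-0.23  0.8  -0.17  2.07  2.08  0.41 -2.5 ]
```

Excellent. Close the jaws.

>>> step_arm([
  [[0.4, 0, 0, 0, 0, 0, 0], [0, 0, 0, 0, 0, 0, 0], [0, 0, 0, 0, 0, 0, 0], [0, 0, 0, 0, 0, 0, 0], [0, 0, 0, 0, 0, 0, 0], [0, 0, 0, 0, 0, 0, 0]],
])

```text
clock: 4.67
eef_pos: [649.4, 118.0, 64.2]
tool_rot: [2.617, -0.0, 1.416]
force: [-2.6, -0.5, 5.7]
width: 53.5
```

```bash
python3 -c "
from err import *
diff(*tgt((644.3,117.6,71.4),-10))"
```

```text
d [-0.2 -1.2 -1.5] rv [-0.     0.001 -0.002] F [-2.58 -0.47  5.72] M [-0.096  0.269 -0.087] w 53.5 t 4.67 q [-0.23  0.8  -0.18  2.07  2.08  0.41 -2.5 ]
```

>>> step_arm([
  [[0, -4, 0.5, 7, 0, 0, 0], [0, -8, 1, 14, 0, 0, 0], [0, -10, 1.5, 18, 0, 0, 0], [0, -10, 1.5, 18, 0, 0, 0], [0, -8, 0, 20, 0, 0, 0], [0, -6, 0, 20, 0, 0, 0], [0, -6, 0, 20, 0, 0, 0], [0, -6, 0, 20, 0, 0, 0], [0, 0, 0, 15, 0, 0, 0], [0, 0, 0, 0, 0, 0, 0]],
])

```text
clock: 5.5
eef_pos: [591.0, 123.4, 217.9]
tool_rot: [2.616, -0.004, 1.416]
force: [0.2, -0.3, -1.1]
width: 53.2
```

```bash
python3 -c "
from err import *
diff(*tgt((560,60,270),0,0))"
```

```text
d [-31.  -63.4  52.1] rv [ 0.078  0.519 -0.001] F [ 0.16 -0.3  -1.11] M [ 0.159  0.638 -0.   ] w 53.2 t 5.5 q [-0.38  0.45 -0.03  2.13  1.25  0.3  -1.74]
```

>>> step_arm([
  [[0, -3, -6, 6, 0.013, 0.087, 0], [0, -3, -7, 6, 0.013, 0.087, 0], [0, -4, -8, 6, 0.013, 0.087, 0], [0, -4, -8, 6, 0.013, 0.087, 0], [0, -4, -8, 6, 0.013, 0.087, 0], [0, -4, -8, 6, 0.013, 0.084, 0], [0, -4, -8, 6, 0, 0, 0], [0, -4, -8, 6, 0, 0, 0], [0, 0, 0, 0, 0, 0, 0], [0, 0, 0, 0, 0, 0, 0]],
])

```text
clock: 6.33
eef_pos: [567.9, 63.8, 254.4]
tool_rot: [3.025, 0.02, 1.41]
force: [0.1, 0.4, -1.7]
width: 53.4
```

```bash
python3 -c "
from err import *
diff(*tgt((560,60,270),0,0));grab('scene','s2');diff(*tgt((560,60,270),0,0));grab('wrist','w4');diff(*tgt((560,60,270),0,0))"
```

```text
d [-7.9 -3.8 15.6] rv [0.038 0.112 0.002] F [ 0.09  0.44 -1.74] M [0.02  0.119 0.012] w 53.4 t 6.33 q [ 0.17  0.49 -0.55  1.81  0.43  0.85 -0.75]
d [-8.  -4.6 15.5] rv [0.038 0.112 0.001] F [-0.26  0.48 -1.94] M [ 0.042  0.108 -0.01 ] w 53.1 t 6.38 q [ 0.17  0.49 -0.55  1.81  0.43  0.85 -0.75]
d [-8.2 -5.  15.5] rv [0.037 0.111 0.   ] F [-0.22  0.7  -1.84] M [ 0.088  0.178 -0.015] w 53.5 t 6.43 q [ 0.17  0.49 -0.55  1.81  0.43  0.85 -0.75]
```

View pics/w4.png

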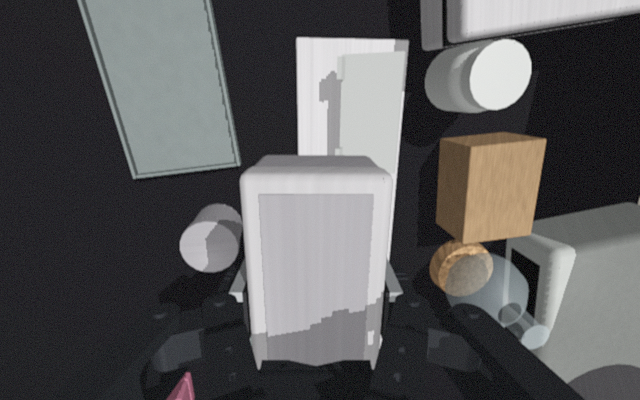

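>>> step_arm([
  [[0, 0, 0, 5, 0.037, 0.111, 0], [0, 0, 0, 5, 0.108, -0.017, 0], [0, 0, 0, 5, 0.108, -0.017, 0], [0, 0, 0, 0, 0.108, -0.017, 0], [0, 0, 0, 0, 0.108, -0.017, 0], [0, 0, 0, 0, 0.03, -0.005, 0], [0, 0, 0, 0, 0, 0, 0], [0, 0, 0, 0, 0, 0, 0], [0, 0, 0, 0, 0, 0, 0]],
])

```text
clock: 7.18
eef_pos: [569.0, 65.9, 270.1]
tool_rot: [-3.141, -0.467, 1.414]
force: [-0.4, 0.2, -1.8]
width: 53.2
```

```bash
python3 -c "
from err import *
st();diff(*tgt((560,60,270),0,0))"
```

```text
{'clock': 7.183, 'qpos': [0.651, 0.623, -0.865, 1.785, 0.01, 0.802, -0.245], 'qd': [-0.015, -0.01, -0.003, -0.006, -0.003, 0.003, 0.007], 'tau': [1.353, -45.347, -10.397, -17.32, -1.526, -0.545, -0.008], 'eef_pos': [568.996, 65.903, 270.101], 'tool_rot': [-3.141, -0.467, 1.414], 'force': [-0.383, 0.211, -1.78], 'torque': [-0.541, 0.069, -0.0], 'width': 53.196}
d [-9.  -5.9 -0.1] rv [-0.462  0.072 -0.001] F [-0.38  0.21 -1.78] M [-0.541  0.069 -0.   ] w 53.2 t 7.18 q [ 0.65  0.62 -0.86  1.79  0.01  0.8  -0.24]
```

>>> step_arm([
  [[0, 0, 0, 0, -0.108, 0.017, 0], [0, 0, 0, 0, -0.108, 0.017, 0], [0, 0, 0, 0, -0.108, 0.017, 0], [0, 0, 0, 0, -0.108, 0.017, 0], [0, 0, 0, 0, -0.108, 0.017, 0], [0, 0, 0, 0, -0.108, 0.017, 0], [0, 0, 0, 0, -0.108, 0.017, 0], [0, 0, 0, 0, -0.108, 0.017, 0], [0, 0, 0, 0, 0, 0, 0], [0, 0, 0, 0, 0, 0, 0]],
])

```text
clock: 8.02
eef_pos: [568.9, 68.8, 269.5]
tool_rot: [3.14, 0.403, 1.419]
force: [0.6, -1.0, -1.9]
width: 53.7
```

```bash
python3 -c "
from err import *
st();diff(*tgt((560,60,270),0,0))"
```

```text
{'clock': 8.017, 'qpos': [-0.125, 0.611, -0.413, 1.588, 0.574, 1.301, -0.896], 'qd': [0.087, -0.022, 0.029, 0.011, 0.009, 0.002, 0.007], 'tau': [-2.663, -53.1, -4.537, -18.166, 1.163, 1.579, -0.113], 'eef_pos': [568.863, 68.824, 269.547], 'tool_rot': [3.14, 0.403, 1.419], 'force': [0.57, -1.031, -1.917], 'torque': [0.51, -0.114, -0.0], 'width': 53.669}
d [-8.9 -8.8  0.5] rv [ 0.399 -0.061 -0.005] F [ 0.57 -1.03 -1.92] M [ 0.51  -0.114 -0.   ] w 53.7 t 8.02 q [-0.12  0.61 -0.41  1.59  0.57  1.3  -0.9 ]
```

Force z reads a steady −1.8 to −1.9 N, so the tin is about 185 g and there is no ball. I'll rock it a second time.

>>> step_arm([
  [[0, 0, 0, 0, 0.108, -0.017, 0], [0, 0, 0, 0, 0.108, -0.017, 0], [0, 0, 0, 0, 0.108, -0.017, 0], [0, 0, 0, 0, 0.108, -0.017, 0], [0, 0, 0, 0, 0.108, -0.017, 0], [0, 0, 0, 0, 0.108, -0.017, 0], [0, 0, 0, 0, 0.108, -0.017, 0], [0, 0, 0, 0, 0.108, -0.017, 0], [0, 0, 0, 0, 0, 0, 0], [0, 0, 0, 0, 0, 0, 0]],
])

```text
clock: 8.85
eef_pos: [569.3, 58.3, 269.1]
tool_rot: [-3.14, -0.466, 1.401]
force: [0.8, -0.2, -0.8]
width: 53.2
```

```bash
python3 -c "
from err import *
diff(*tgt((560,60,270),0,0))"
```

```text
d [-9.3  1.7  0.9] rv [-0.46   0.074  0.012] F [ 0.82 -0.16 -0.82] M [-0.543  0.053  0.003] w 53.2 t 8.85 q [ 0.65  0.62 -0.84  1.79 -0.01  0.8  -0.22]
```

>>> step_arm([
  [[0, 0, 0, 0, -0.108, 0.017, 0], [0, 0, 0, 0, -0.108, 0.017, 0], [0, 0, 0, 0, -0.108, 0.017, 0], [0, 0, 0, 0, -0.108, 0.017, 0], [0, 0, 0, 0, -0.108, 0.017, 0], [0, 0, 0, 0, -0.108, 0.017, 0], [0, 0, 0, 0, -0.108, 0.017, 0], [0, 0, 0, 0, -0.108, 0.017, 0], [0, 0, 0, 0, 0, 0, 0], [0, 0, 0, 0, 0, 0, 0]],
])

```text
clock: 9.68
eef_pos: [569.0, 67.7, 270.1]
tool_rot: [3.139, 0.403, 1.417]
force: [-0.3, -0.0, -1.9]
width: 53.1
```

```bash
python3 -c "
from err import *
diff(*tgt((453,295,270),0,0,3.2))"
```

```text
d [-1.160e+02  2.273e+02 -1.000e-01] rv [ 0.403 -0.017  0.207] F [-0.31 -0.01 -1.92] M [ 0.446 -0.087 -0.005] w 53.1 t 9.68 q [-0.14  0.61 -0.39  1.59  0.56  1.29 -0.89]
```

>>> step_arm([
  [[0, -6, 12, -6, 0.08, -0.003, 0.04], [0, -10, 19, -12, 0.08, -0.003, 0.042], [0, -10, 20, -12, 0.08, -0.004, 0.042], [0, -10, 20, -12, 0.08, -0.004, 0.042], [0, -10, 20, -12, 0.083, -0.003, 0.041], [0, -10, 20, -12, 0, 0, 0], [0, -10, 20, -12, 0, 0, 0], [0, -10, 20, -12, 0, 0, 0], [0, -10, 20, -12, 0, 0, 0], [0, -10, 20, -12, 0, 0, 0]],
])

```text
clock: 10.52
eef_pos: [474.4, 253.5, 156.7]
tool_rot: [3.142, 0.003, 1.617]
force: [0.9, 0.4, -1.1]
width: 53.6
```

>>> step_arm([
  [[0, -10, 19, -12, 0, 0, 0], [0, -10, 17, -12, 0, 0, 0], [0, 0, 0, 0, 0, 0, 0], [0, 0, 0, 0, 0, 0, 0]],
])

```text
clock: 10.85
eef_pos: [453.7, 290.2, 132.5]
tool_rot: [-3.14, 0.003, 1.621]
force: [0.3, -0.5, -1.1]
width: 53.5
```

```bash
python3 -c "
from err import *
diff(*tgt((453,295.6,130),0,0,-3.2)); grab('wrist','w5');diff(*tgt((453,295.6,130),0,0,-3.2))"
```

```text
d [-0.7  5.4 -2.5] rv [ 0.003 -0.002 -0.106] F [ 0.3  -0.52 -1.15] M [-0.016 -0.077 -0.024] w 53.5 t 10.85 q [-0.29  0.67 -0.5   1.92  0.49  0.69 -1.05]
d [-1.5  6.3 -2.7] rv [ 0.004 -0.001 -0.104] F [-0.44 -0.56 -1.44] M [ 0.005 -0.031  0.004] w 53.5 t 10.9 q [-0.29  0.67 -0.5   1.92  0.49  0.69 -1.05]
```

View pics/w5.png

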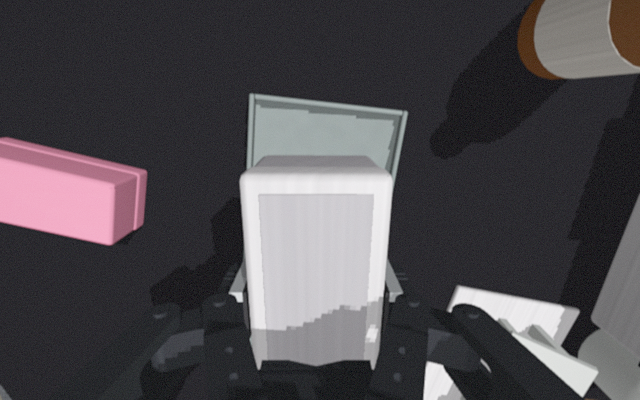

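```bash
python3 -c "
from h import *
a=np.load('pics/w5.npz');K=a['K'];Rm=cv2.Rodrigues(a['r'])[0];t=a['t'].ravel()
C=-Rm.T@t
for u,v in ((250,95),(406,112)):
    r=Rm.T@np.array([(u-K[0,2])/K[0,0],(v-K[1,2])/K[1,1],1]); print((C+r*(14-C[2])/r[2]).round(1))
from lid import *
w=cloud(a['d'],dict(intrinsics=a['K'],rvec=a['r'],tvec=a['t']))
c,n,s=fit(w[205:300,270:360].reshape(-1,3)); print(c,n, w[200:300,250:385].reshape(-1,3)[:,0].min())
"
```

```text
[398.3 373.3  14. ]
[520.5 366.8  14. ]Traceback (most recent call last):
  File "<string>", line 9, in <module>
    c,n,s=fit(w[205:300,270:360].reshape(-1,3)); print(c,n, w[200:300,250:385].reshape(-1,3)[:,0].min())
          ~~~^^^^^^^^^^^^^^^^^^^^^^^^^^^^^^^^^^
  File "fit.py", line 5, in fit
    c=s.mean(0); u,sv,vt=np.linalg.svd(s-c,full_matrices=False); n=vt[2]*np.sign(vt[2,2])
                         ~~~~~~~~~~~~~^^^^^^^^^^^^^^^^^^^^^^^^^
    u, s, vh = gufunc(a, signature=signature)
               ~~~~~~^^^^^^^^^^^^^^^^^^^^^^^^
    raise LinAlgError("SVD did not converge")
numpy.linalg.LinAlgError: SVD did not converge
```

>>> step_arm([
  [[0, 0, 2, -8, 0, 0, -0.035], [0, 0, 3, -15, 0, 0, -0.035], [0, 0, 0, -15, 0, 0, -0.035], [0, 0, 0, -15, 0, 0, 0], [0, 0, 0, -15, 0, 0, 0], [0, 0, 0, -12, 0, 0, 0], [0, 0, 0, -8, 0, 0, 0], [0, 0, 0, 0, 0, 0, 0], [0, 0, 0, 0, 0, 0, 0]],
])

```text
clock: 11.65
eef_pos: [453.8, 295.6, 44.0]
tool_rot: [-3.139, 0.004, 1.516]
force: [0.2, 0.1, -1.5]
width: 53.6
```

```bash
python3 -c "
from err import *
diff(*tgt((454.5,295.6,20),0,0,-3.2)); grab('wrist','w6');diff(*tgt((454.5,295.6,20),0,0,-3.2))"
```

```text
d [  0.7   0.  -24. ] rv [ 0.004 -0.003 -0.001] F [ 0.2   0.14 -1.5 ] M [ 0.053 -0.014  0.023] w 53.6 t 11.65 q [-0.39  0.8  -0.37  1.95  0.57  0.5  -1.22]
d [  0.7  -0.4 -24.3] rv [ 0.003 -0.003 -0.001] F [-0.05  0.08 -1.65] M [ 0.019  0.035 -0.017] w 53.4 t 11.7 q [-0.39  0.8  -0.37  1.95  0.57  0.5  -1.22]
```

View pics/w6.png

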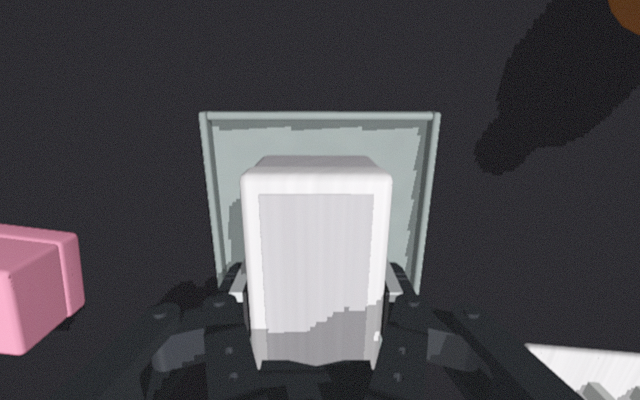

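The tin hangs square and centred over the far half of the tray. I'll lower it now.

>>> step_arm([
  [[0, 0, 0, -6, 0, 0, 0], [0, 0, 0, -6, 0, 0, 0], [0, 0, 0, -5, 0, 0, 0], [0, 0, 0, -2, 0, 0, 0], [0, 0, 0, -1, 0, 0, 0], [0, 0, 0, 0, 0, 0, 0], [0, 0, 0, 0, 0, 0, 0]],
])

```text
clock: 12.28
eef_pos: [453.1, 296.2, 23.7]
tool_rot: [-3.138, 0.004, 1.517]
force: [-0.3, 1.2, -1.8]
width: 53.6
```

>>> step_arm([
  [[0, 0, 0, -1.5, 0, 0, 0], [0, 0, 0, -1, 0, 0, 0], [0, 0, 0, 0, 0, 0, 0]],
])

```text
clock: 12.53
eef_pos: [453.1, 296.0, 21.1]
tool_rot: [-3.138, 0.004, 1.517]
force: [-0.6, 0.3, -0.9]
width: 53.5
```

>>> step_arm([
  [[0, 0, 0, -1, 0, 0, 0], [0, 0, 0, -0.5, 0, 0, 0], [0, 0, 0, 0, 0, 0, 0]],
])

```text
clock: 12.78
eef_pos: [453.3, 296.1, 20.1]
tool_rot: [-3.139, 0.004, 1.517]
force: [0.0, -0.8, 2.9]
width: 53.4
```

>>> step_arm([
  [[0.7, 0, 0, 0, 0, 0, 0], [0.8, 0, 0, 0, 0, 0, 0], [0.8, 0, 0, 0, 0, 0, 0], [0.8, 0, 0, 0, 0, 0, 0], [0.8, 0, 0, 6, 0, 0, 0], [0.8, 0, 0, 15, 0, 0, 0], [0.8, 0, 0, 25, 0, 0, 0], [0.8, 0, 0, 35, 0, 0, 0], [1, 0, 0, 35, 0, 0, 0], [1, 0, 0, 35, 0, 0, 0]],
])

```text
clock: 13.62
eef_pos: [452.7, 295.8, 172.5]
tool_rot: [-3.138, 0.004, 1.517]
force: [0.8, 0.3, 0.3]
width: 85.2
```

```bash
python3 -c "
from err import *
st();grab('wrist','w7');diff(*tgt((560,0,250),0,0))"
```

```text
{'clock': 13.617, 'qpos': [-0.289, 0.61, -0.52, 1.878, 0.421, 0.771, -1.094], 'qd': [0.302, -0.582, -0.416, -0.353, -0.481, 0.898, 0.413], 'tau': [-2.19, -45.352, -5.2, -12.81, 0.387, -0.753, -0.436], 'eef_pos': [452.705, 295.834, 172.496], 'tool_rot': [-3.138, 0.004, 1.517], 'force': [0.828, 0.264, 0.35], 'torque': [0.043, -0.041, -0.003], 'width': 85.201}
d [ 104.3 -298.7   71.1] rv [-0.002  0.005 -0.104] F [1.6  2.15 3.11] M [ 0.087 -0.066 -0.024] w 85.1 t 13.67 q [-0.29  0.6  -0.52  1.87  0.42  0.77 -1.09]
```

View pics/w7.png

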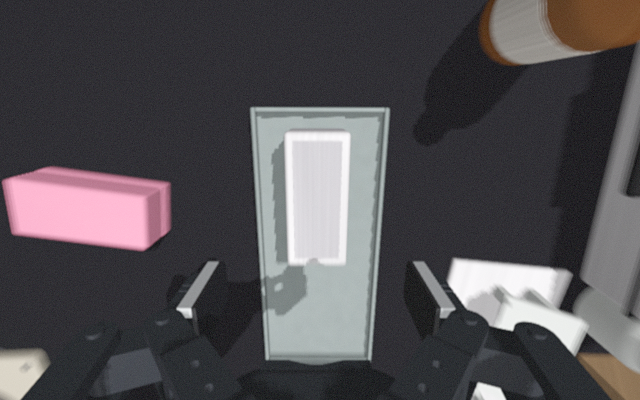

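Tin A lies flat and square in the far half of the long tray at (316,197). Now for tin B.

>>> step_arm([
  [[1, 8, -20, 8, 0, 0, -0.02], [1, 10, -30, 8, 0, 0, -0.02], [1, 10, -34, 8, 0, 0, -0.02], [1, 10, -34, 8, 0, 0, -0.02], [1, 10, -34, 8, 0, 0, -0.024], [1, 10, -34, 5, -0.01, -0.06, 0], [1, 10, -34, 5, -0.01, -0.06, 0], [1, 10, -34, 0, -0.01, -0.06, 0], [1, 10, -34, 0, -0.01, -0.06, 0], [1, 10, -30, 0, -0.01, -0.06, 0]],
])

```text
clock: 14.5
eef_pos: [551.3, -24.4, 221.6]
tool_rot: [2.837, 0.007, 1.41]
force: [0.4, -0.8, -1.3]
width: 85.0
```

```bash
python3 -c "
from err import *
diff(*tgt((603.5,-33.5,72),90))"
```

```text
d [  7.8  -2.1 -71.7] rv [-0.028 -0.217  0.004] F [ 0.37 -0.76 -1.31] M [0.015 0.29  0.001] w 85.0 t 14.5 q [ 0.24  0.42 -0.39  2.08  0.6   0.44 -0.77]
```

>>> step_arm([
  [[1, 1, 0, -6, -0.004, -0.03, 0], [1, 1, 0, -7, -0.004, -0.03, 0], [1, 1, 0, -7, -0.004, -0.03, 0], [1, 1, 0, -7, -0.004, -0.03, 0], [1, 1, 0, -7, -0.004, -0.03, 0], [1, 1, 0, -7, -0.004, -0.03, 0], [1, 1, 0, -7, -0.004, -0.03, 0], [1, 1, 0, -7, 0, 0, 0], [1, 0, 0, -7, 0, 0, 0], [1, 0, 0, 0, 0, 0, 0]],
])

```text
clock: 15.33
eef_pos: [555.1, -26.0, 169.3]
tool_rot: [2.689, 0.014, 1.406]
force: [0.3, 0.2, 0.1]
width: 85.4
```

```bash
python3 -c "
from err import *
diff(*tgt((603.5,-33.5,72),90))"
```

```text
d [  4.   -0.5 -19.3] rv [ 0.003 -0.072  0.008] F [0.31 0.21 0.1 ] M [ 0.111  0.495 -0.01 ] w 85.4 t 15.33 q [ 0.15  0.5  -0.31  2.26  1.72  0.27 -1.92]
```

>>> step_arm([
  [[1, 1, 0, -4, 0, -0.018, 0.002], [1, 1, 0, -5, 0, -0.018, 0.002], [1, 1, 0, -5, 0, -0.018, 0.002], [1, 1, 0, -5, 0.003, -0.018, 0.002], [1, 0, 0, 0, 0, 0, 0], [1, 0, 0, 0, 0, 0, 0]],
])

```text
clock: 15.83
eef_pos: [559.4, -26.5, 151.0]
tool_rot: [2.618, -0.0, 1.412]
force: [0.4, 1.6, -0.4]
width: 85.6
```

```bash
python3 -c "
from err import *
diff(*tgt((603.5,-33.5,72),90))
grab('wrist','w8')
diff(*tgt((603.5,-33.5,72),-10))
from lid import *
lid('w8',np.array((603.5,-33.5,72)))"
```

```text
d [-0.3  0.  -1.1] rv [-0.     0.     0.001] F [ 0.4   1.64 -0.43] M [ 0.127  0.518 -0.047] w 85.6 t 15.83 q [ 0.29  0.58 -0.51  2.32  2.1   0.45 -2.28]
d [ 48.6  -7.9 -88.1] rv [-0.     0.001  0.001] F [-0.15  0.33  0.56] M [0.092 0.47  0.04 ] w 85.7 t 15.88 q [ 0.29  0.58 -0.51  2.32  2.1   0.45 -2.28]
ext y,x,n [-57.8 -27.2  21.6] [58.1 24.8 25.5] rect [-0.7 -1.2] [119.3  53.8] 0.1 n [-0.493  0.081  0.866] h 23.9
```

View pics/w8.png

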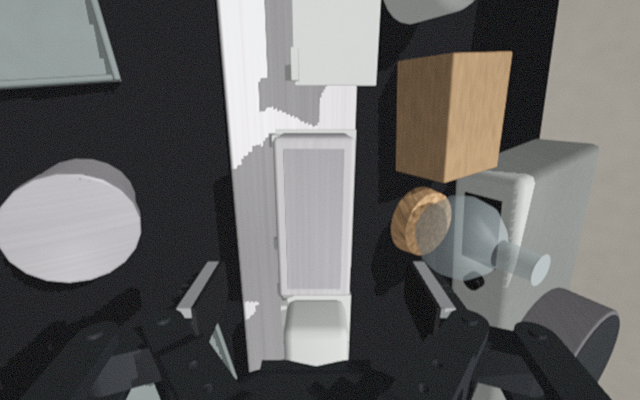

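>>> step_arm([
  [[1, 8, -1, -15, 0, 0, 0], [1, 10, -2, -18.5, 0, 0, 0], [1, 10, -2, -18.5, 0, 0, 0], [1, 10, -2, -18.5, 0, 0, 0], [1, 10, -1, -18, 0, 0, 0], [1, 0, 0, 0, 0, 0, 0], [1, 0, 0, 0, 0, 0, 0], [1, 0, 0, 0, 0, 0, 0]],
])

```text
clock: 16.55
eef_pos: [607.6, -33.8, 63.6]
tool_rot: [2.616, -0.0, 1.414]
force: [0.5, -0.2, -0.2]
width: 85.5
```

```bash
python3 -c "
from err import *
diff(*tgt((602.5,-33.9,71.4),-10))"
```

```text
d [-0.2 -0.9 -0.8] rv [ 0.     0.002 -0.   ] F [ 0.48 -0.23 -0.16] M [0.032 0.546 0.014] w 85.5 t 16.55 q [ 0.32  0.83 -0.54  2.23  2.27  0.6  -2.36]
```

>>> step_arm([
  [[0.4, 0, 0, 0, 0, 0, 0], [0, 0, 0, 0, 0, 0, 0], [0, 0, 0, 0, 0, 0, 0], [0, 0, 0, 0, 0, 0, 0], [0, 0, 0, 0, 0, 0, 0], [0, 0, 0, 0, 0, 0, 0]],
])

```text
clock: 17.05
eef_pos: [607.8, -34.0, 63.9]
tool_rot: [2.615, -0.0, 1.414]
force: [-3.4, 0.5, 6.1]
width: 53.4
```

>>> step_arm([
  [[0, -4, 0.5, 7, 0, 0, 0], [0, -8, 1, 14, 0, 0, 0], [0, -10, 1.5, 18, 0, 0, 0], [0, -9, 1.5, 18, 0, 0, 0], [0, -4, 0, 20, 0, 0, 0], [0, 0, 0, 20, 0, 0, 0], [0, 0, 0, 20, 0, 0, 0], [0, 0, 0, 20, 0, 0, 0], [0, 0, 0, 15, 0, 0, 0], [0, 0, 0, 0, 0, 0, 0]],
])

```text
clock: 17.88
eef_pos: [573.7, -29.1, 218.5]
tool_rot: [2.611, -0.002, 1.413]
force: [-0.7, -0.5, -2.8]
width: 53.4
```

```bash
python3 -c "
from err import *
diff(*tgt((560,0,260),0,0))"
```

```text
d [-13.7  29.1  41.5] rv [0.082 0.525 0.001] F [-0.65 -0.52 -2.77] M [0.102 0.692 0.003] w 53.4 t 17.88 q [ 0.17  0.42 -0.32  2.24  1.66  0.25 -1.84]
```

>>> step_arm([
  [[0, -1, 4, 4, 0.01, 0.06, 0], [0, -2, 4, 5, 0.01, 0.06, 0], [0, -2, 4, 5, 0.01, 0.06, 0], [0, -2, 4, 5, 0.01, 0.06, 0], [0, -2, 4, 5, 0.01, 0.06, 0], [0, -2, 4, 5, 0.01, 0.07, 0], [0, -2, 4, 5, 0.011, 0.07, 0], [0, -1, 1, 5, 0.011, 0.085, 0], [0, 0, 0, 0, 0, 0, 0], [0, 0, 0, 0, 0, 0, 0]],
])

```text
clock: 18.72
eef_pos: [564.5, -15.7, 244.9]
tool_rot: [3.031, 0.023, 1.406]
force: [-0.1, 0.6, -2.9]
width: 53.4
```

>>> step_arm([
  [[0, 0, 0, 0, 0, 0, 0], [0, 0, 0, 0, 0, 0, 0]],
])

```text
clock: 18.88
eef_pos: [562.7, -15.1, 245.0]
tool_rot: [3.033, 0.024, 1.409]
force: [-0.5, 1.0, -1.6]
width: 53.3
```

```bash
python3 -c "
from err import *
diff(*tgt((560,0,260),0,0)); grab('wrist','w9');diff(*tgt((560,0,260),0,0))"
```

```text
d [-2.7 15.1 15. ] rv [0.041 0.104 0.004] F [-0.47  1.   -1.58] M [ 0.14   0.131 -0.024] w 53.3 t 18.88 q [ 0.44  0.54 -0.74  1.84  0.55  0.87 -0.72]
d [-2.9 15.  14.7] rv [0.041 0.104 0.003] F [-0.94 -0.2  -1.32] M [ 0.121  0.14  -0.026] w 53.4 t 18.93 q [ 0.44  0.54 -0.74  1.84  0.55  0.87 -0.72]
```

>>> step_arm([
  [[0, 0, 3, 5, 0.041, 0.104, 0], [0, 0, 4, 5, 0.108, -0.017, 0], [0, 0, 4, 5, 0.108, -0.017, 0], [0, 0, 4, 0, 0.108, -0.017, 0], [0, 0, 0, 0, 0.108, -0.017, 0], [0, 0, 0, 0, 0.03, -0.005, 0], [0, 0, 0, 0, 0, 0, 0], [0, 0, 0, 0, 0, 0, 0], [0, 0, 0, 0, 0, 0, 0], [0, 0, 0, 0, 0, 0, 0]],
])

```text
clock: 19.77
eef_pos: [564.4, 2.4, 261.8]
tool_rot: [-3.141, -0.468, 1.414]
force: [-0.3, 1.0, -2.3]
width: 53.4
```

```bash
python3 -c "
from err import *
diff(*tgt((560,0,260),0,0));ctrl.get_image('scene');diff(*tgt((560,0,260),0,0))"
```

```text
d [-4.4 -2.4 -1.8] rv [-0.462  0.073  0.   ] F [-0.27  1.   -2.29] M [-0.545  0.124  0.064] w 53.4 t 19.77 q [ 0.84  0.71 -1.03  1.77  0.18  0.86 -0.3 ]
d [-4.4 -2.3 -1.8] rv [-0.462  0.073  0.   ] F [ 0.01 -0.14 -1.24] M [-0.561  0.125  0.015] w 53.4 t 19.82 q [ 0.84  0.71 -1.03  1.77  0.18  0.86 -0.3 ]
```

>>> step_arm([
  [[0, 0, 0, 0, -0.108, 0.017, 0], [0, 0, 0, 0, -0.108, 0.017, 0], [0, 0, 0, 0, -0.108, 0.017, 0], [0, 0, 0, 0, -0.108, 0.017, 0], [0, 0, 0, 0, -0.108, 0.017, 0], [0, 0, 0, 0, -0.108, 0.017, 0], [0, 0, 0, 0, -0.108, 0.017, 0], [0, 0, 0, 0, -0.108, 0.017, 0], [0, 0, 0, 0, 0, 0, 0], [0, 0, 0, 0, 0, 0, 0]],
])

```text
clock: 20.65
eef_pos: [564.4, 4.3, 260.8]
tool_rot: [3.139, 0.402, 1.416]
force: [-0.5, -1.0, -2.5]
width: 53.3
```

```bash
python3 -c "
from err import *
diff(*tgt((560,0,260),0,0));ctrl.get_image('scene');diff(*tgt((560,0,260),0,0))"
```

```text
d [-4.4 -4.3 -0.8] rv [ 0.397 -0.06  -0.002] F [-0.52 -1.   -2.5 ] M [ 0.53  -0.059 -0.04 ] w 53.3 t 20.65 q [ 0.08  0.62 -0.58  1.66  0.68  1.29 -0.91]
d [-4.4 -1.5 -1.1] rv [ 0.399 -0.061  0.002] F [ 0.2   0.15 -2.31] M [ 0.465 -0.07   0.043] w 53.3 t 20.7 q [ 0.08  0.62 -0.58  1.66  0.68  1.29 -0.91]
```

>>> step_arm([
  [[0, 0, 0, 0, 0.108, -0.017, 0], [0, 0, 0, 0, 0.108, -0.017, 0], [0, 0, 0, 0, 0.108, -0.017, 0], [0, 0, 0, 0, 0.108, -0.017, 0], [0, 0, 0, 0, 0.108, -0.017, 0], [0, 0, 0, 0, 0.108, -0.017, 0], [0, 0, 0, 0, 0.108, -0.017, 0], [0, 0, 0, 0, 0.108, -0.017, 0], [0, 0, 0, 0, 0, 0, 0], [0, 0, 0, 0, 0, 0, 0]],
])

```text
clock: 21.53
eef_pos: [564.0, -5.4, 259.9]
tool_rot: [-3.138, -0.468, 1.399]
force: [0.8, -0.2, -1.8]
width: 53.4
```

>>> step_arm([
  [[0, 0, 0, 0, -0.108, 0.017, 0], [0, 0, 0, 0, -0.108, 0.017, 0], [0, 0, 0, 0, -0.108, 0.017, 0], [0, 0, 0, 0, -0.108, 0.017, 0], [0, 0, 0, 0, -0.108, 0.017, 0], [0, 0, 0, 0, -0.108, 0.017, 0], [0, 0, 0, 0, -0.108, 0.017, 0], [0, 0, 0, 0, -0.108, 0.017, 0], [0, 0, 0, 0, 0, 0, 0], [0, 0, 0, 0, 0, 0, 0]],
])

```text
clock: 22.37
eef_pos: [564.5, 4.1, 261.7]
tool_rot: [3.137, 0.402, 1.415]
force: [-0.1, -1.0, -0.7]
width: 53.4
```

>>> step_arm([
  [[0, 0, 0, 0, 0.108, -0.017, 0], [0, 0, 0, 0, 0.108, -0.017, 0], [0, 0, 0, 0, 0.108, -0.017, 0], [0, 0, 0, 0, 0.075, -0.012, 0], [0, 0, 0, 0, 0, 0, 0], [0, 0, 0, 0, 0, 0, 0], [0, 0, 0, 0, 0, 0, 0]],
])

```text
clock: 22.95
eef_pos: [564.3, -0.1, 261.6]
tool_rot: [3.14, 0.002, 1.409]
force: [0.7, 1.2, -2.2]
width: 53.1
```

```bash
python3 -c "
from err import *
f=[]
for i in range(8):
    ctrl.get_image('scene'); s=ctrl.read_state(); f.append(list(s['force'])+list(s['torque']))
f=np.array(f);print(f.mean(0).round(2),f.std(0).round(2))
diff(*tgt((446.5,155.5,130),0,0,-3.1))"
```

```text
[-0.12  0.01 -2.17  0.01 -0.02 -0.01] [0.56 0.43 0.31 0.02 0.02 0.04]
d [-117.8  154.5 -130.9] rv [0.001 0.    0.106] F [-0.51  0.44 -1.62] M [ 0.011 -0.031 -0.072] w 53.2 t 23.35 q [ 0.41  0.56 -0.72  1.72  0.43  1.02 -0.62]
```

Tin B weighs about 2.2 N with no rattle in the moments, so it is empty too. It goes in the near half of the long tray.

>>> step_arm([
  [[0, -8, 10, -6, 0, 0, 0.02], [0, -13, 17, -12, 0, 0, 0.022], [0, -13, 17, -12, 0, 0, 0.022], [0, -13, 17, -14, 0, 0, 0.022], [0, -13, 17, -14, 0, 0, 0.02], [0, -13, 17, -14, 0, 0, 0], [0, -13, 17, -14, 0, 0, 0], [0, -13, 17, -14, 0, 0, 0], [0, -13, 17, -14, 0, 0, 0], [0, -6, 9, -14, 0, 0, 0]],
])

```text
clock: 24.18
eef_pos: [444.7, 157.9, 132.6]
tool_rot: [3.141, -0.0, 1.519]
force: [0.6, -0.2, -2.2]
width: 53.5
```

>>> step_arm([
  [[0, 0, 0, -15, 0, 0, 0], [0, 0, 0, -18, 0, 0, 0], [0, 0, 0, -18, 0, 0, 0], [0, 0, 0, -18, 0, 0, 0], [0, 0, 0, -12, 0, 0, 0], [0, 0, 0, -6, 0, 0, 0], [0, 0, 0, 0, 0, 0, 0], [0, 0, 0, 0, 0, 0, 0]],
])

```text
clock: 24.85
eef_pos: [446.5, 155.7, 46.1]
tool_rot: [3.141, 0.001, 1.516]
force: [-0.3, -0.1, -1.7]
width: 53.4
```

```bash
python3 -c "
from err import *
diff(*tgt((446.5,155.5,20),0,0,-3.1)); grab('wrist','w10')"
```

```text
d [ -0.   -0.2 -26.1] rv [0.001 0.001 0.001] F [-0.31 -0.06 -1.66] M [0.05  0.031 0.009] w 53.4 t 24.85 q [-0.11  0.75 -0.42  2.14  0.8   0.41 -1.24]
```

View pics/w10.png

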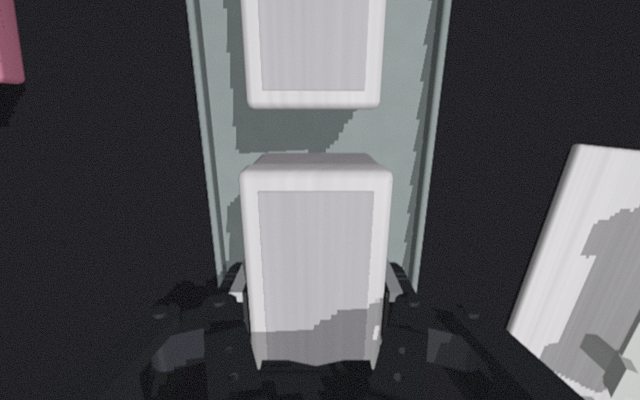

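The gap to tin A (lid edge at v≈105) is clear and tin B is centred. I'll lower it.

>>> step_arm([
  [[0, 0, 0, -6, 0, 0, 0], [0, 0, 0, -7, 0, 0, 0], [0, 0, 0, -6, 0, 0, 0], [0, 0, 0, -3, 0, 0, 0], [0, 0, 0, -1, 0, 0, 0], [0, 0, 0, 0, 0, 0, 0], [0, 0, 0, 0, 0, 0, 0]],
])

```text
clock: 25.48
eef_pos: [446.3, 155.2, 22.9]
tool_rot: [3.141, 0.001, 1.516]
force: [-0.4, -1.0, -2.0]
width: 53.8
```

>>> step_arm([
  [[0, 0, 0, -1, 0, 0, 0], [0, 0, 0, -1, 0, 0, 0], [0, 0, 0, 0, 0, 0, 0]],
])

```text
clock: 25.73
eef_pos: [446.4, 155.2, 20.9]
tool_rot: [3.141, 0.001, 1.515]
force: [-0.1, -0.4, -2.3]
width: 53.4
```

>>> step_arm([
  [[0, 0, 0, -1, 0, 0, 0], [0, 0, 0, 0, 0, 0, 0]],
])

```text
clock: 25.9
eef_pos: [446.3, 155.2, 19.9]
tool_rot: [3.141, 0.001, 1.515]
force: [-0.0, 0.4, -1.7]
width: 53.5
```

>>> step_arm([
  [[0, 0, 0, -0.7, 0, 0, 0], [0, 0, 0, 0, 0, 0, 0]],
])

```text
clock: 26.07
eef_pos: [446.4, 155.2, 19.4]
tool_rot: [3.141, 0.001, 1.516]
force: [-0.8, 0.4, 1.4]
width: 53.5
```

>>> step_arm([
  [[0.7, 0, 0, 0, 0, 0, 0], [0.8, 0, 0, 0, 0, 0, 0], [0.8, 0, 0, 0, 0, 0, 0], [0.8, 0, 0, 0, 0, 0, 0], [0.8, 0, 0, 6, 0, 0, 0], [0.8, 0, 0, 15, 0, 0, 0], [0.8, 0, 0, 25, 0, 0, 0], [0.8, 0, 0, 35, 0, 0, 0], [1, 0, 0, 35, 0, 0, 0], [1, 0, 0, 35, 0, 0, 0]],
])

```text
clock: 26.9
eef_pos: [445.5, 155.1, 172.0]
tool_rot: [-3.141, 0.001, 1.516]
force: [0.6, -0.3, -0.0]
width: 85.5
```

>>> step_arm([
  [[1, 0, 0, 20, 0, 0, 0], [1, 0, -30, 20, 0, 0, 0], [1, 0, -30, 20, 0, 0, 0], [1, 0, -30, 0, 0, 0, 0], [1, 0, -20, 0, 0, 0, 0], [1, 0, 0, 0, 0, 0, 0], [1, 0, 0, 0, 0, 0, 0], [1, 0, 0, 0, 0, 0, 0], [1, 0, 0, 0, 0, 0, 0]],
])

```text
clock: 27.65
eef_pos: [446.3, 46.6, 230.4]
tool_rot: [3.141, 0.0, 1.518]
force: [-0.7, -0.3, -0.3]
width: 85.3
```

```bash
python3 - <<'E'
from fit import *
st(); im,d,i=grab('wrist','w11'); grab('scene','s11')
w=cloud(d,i);z=w[...,2]
m=(z>44)&(z<62)&(w[...,0]>380)&(w[...,0]<520)&(w[...,1]>80)
for lo,hi in((90,225),(225,370)):
    s=w[m&(w[...,1]>lo)&(w[...,1]<hi)]
    if len(s)>50:
        c,n,s2=fit(s);print(len(s),c.round(1),n.round(3),np.ptp(s,axis=0).round())
E
```

```text
{'clock': 27.65, 'qpos': [0.397, 0.447, -0.78, 2.05, 0.434, 0.811, -0.694], 'qd': [-0.008, 0.001, 0.001, -0.002, 0.001, 0.001, 0.004], 'tau': [0.531, -36.572, -5.678, -15.172, 0.029, 0.023, -0.002], 'eef_pos': [446.252, 46.585, 230.442], 'tool_rot': [3.141, 0.0, 1.518], 'force': [-0.658, -0.345, -0.332], 'torque': [-0.016, 0.009, -0.011], 'width': 85.348}
7857 [446.1 157.4  52. ] [0.001 0.001 1.   ] [ 59. 121.   8.]
```

View pics/w11.png

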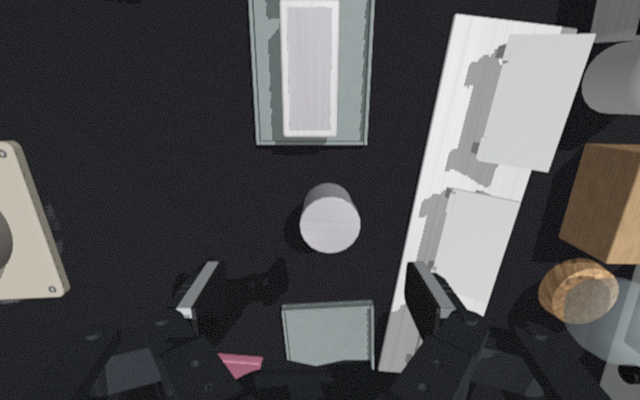

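View pics/s11.png

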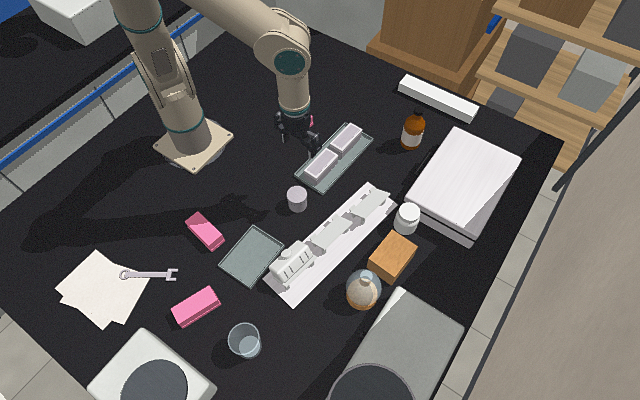

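The scene view shows both tins side by side in the long tray at (346,137) and (321,165). The white box and the other bystanders are where they stood, and the gripper is clear. I'm handing in.

```bash
python3 -c "
from h import *
print(ctrl.finish_job()); st()"
```

```text
the job is handed in; nothing more can be done
None
the job is handed in; nothing more can be done
```

Both tins turned out to be empty, and both now lie in the long grey tray. I handed the job in at about 27.8 s of the 72 s allowed; the system gives no verdict.

I took the tin in the left bay first, then the one in the middle bay. Each was gripped square to its tilted lid and lifted clear. I then rocked each one end to end twice, to about +27° and −23°, and set it down after feeling contact.

| Tin | Tray position | Weight felt | Placing check |
|---|---|---|---|
| First (left bay) | far half | about 1.6–1.9 N | judged flat from the pictures only |
| Second (middle bay) | near half | 2.17 N (mean of 8 readings) | lid 52 mm high and level, so the tin's centre is about 28 mm up |

- **Empty or not:** a tin with a ball would weigh at least 3.9 N, and the moments on the wrist were the same for both tins, with no sign of a rolling ball.
- **Weight readings:** single force readings were noisy, from about −0.7 to −2.9 N. The second tin's mean is slightly above the 2.06 N limit for an empty tin, which I put down to sensor offset.
- **Everything else:** the last scene picture showed the bystanders and pink look-alikes where they stood. The gripper was open and clear of everything.
- **Control limits:** on the tilting moves the arm was held near a limit of the sixth joint and briefly fell short of its target. I corrected this with small extra steps.

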